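# Mark both ends of a strut channel in the marking jig

### The arm

A 7-joint arm with a two-finger parallel gripper is mounted at the origin on the work surface. World frame = base frame: x ahead of the robot, y to its left, z up, the work surface at z = 0. Lengths are in m, angles in rad, forces in N, time in s.
With the tool pointing down it reaches from about 0.425 to 0.875 m from the base axis. Payload 9.9 kg.
Tool frame: the origin (TCP) lies between the finger pads; the fingertips stand 19 mm ahead of it and the grasp point (between the pads) is the TCP; z points along the fingers, y is the line along which they close (so a half turn about z gives the same grasp; the last joint's range is limited). The gripper opens to 85 mm and grips with 20 to 120 N. Pads are 22 mm wide; open, the fingers measure 114 mm over their backs; the gripper's body (76 mm by 85 mm) begins 54 mm behind the grasp point. The pads swing forward as they close: fully open they stand 13 mm farther back than shut.
Start: joints at [-1.35, 0.576, 0.025, 1.437, -0.015, 1.129, -0.057], TCP at [0.203, 0.644, 0.25] pointing down, gripper open.
Joint ranges: [-2.76, 2.76], [-0.34, 2.15], [-1.52, 1.57], [0.19, 2.46], [-1.09, 4.23], [0.17, 1.99], [-2.82, 2.82]. Speed limits (rad/s): [2.22, 2.22, 3.01, 3.01, 3.14, 3.14, 3.14].

### API

Orientations are given as a rotation vector (axis times angle).
In Python, from cell import arm, cams, finish_job gives the robot as it stands.
- The arm moves only by the shell command python3 -m jog 'ROWS'. ROWS is JSON, a list that holds one entry, the list of rows, each a list of 5 numbers: the finger opening in m, from 0 to 0.0854, then the shift along the tool's x, y, z in m, then the turn about the tool's z in degrees. A call has 1 to 12 rows; each row is the pose to reach, as a shift and turn from the pose commanded when the call began, along the tool's axes at that moment; what a row does not reach only later rows make up. A row lasts 1/12 s, in which the tool goes at most 41.7 mm and 7.16 degrees, less where a joint would pass 70% of its speed; a pose out of reach is approached as far as the arm can. A call with a gripper value outside its range is refused whole. The fingers move at their own pace and stop on an object; the grip force is fixed at half the most. Time passes only in rows, so rows that repeat a pose let the fingers close. It gives the time, the measured TCP pose, the force, the opening and the grip force at its end, in the units of the state.
- arm.sense(): the state, without advancing time (a new reading comes with each control period).
- cams.snapshot(name): name is "side" or "top"; returns the picture (400x640x3 uint8, red, green, blue); there is no depth.
- cams.get_calibration(name): a dict with "fx", "fy", "cx", "cy" (pixels), "extrinsics" (4x4, takes a point from world to camera coordinates). Camera axes: x right, y down, z forward; pixel columns grow to the right and rows downward; lengths in m; the calibration is good to about 2 mm. A picture is of the moment at which its call begins. get_calibration takes no time and is no camera call.
- finish_job(): hands the job in; it is judged then, once.
The state is a dict: "clock": time; "joint_pos": joint angles; "qd": joint speeds; "joint_torque": joint torques, N m; "eef_pos": TCP position; "ee_rot": TCP orientation; "wrist_force": force on the tool from outside, world axes, zero at the start; "moment": the same for the moment, N m; "gripper_width": finger opening in m; "grip_force": force on a finger pad.
Only numpy, scipy, OpenCV 4.12 (cv2) and the standard library are available. Lean on these libraries where they do the work, as an engineer would, in place of code of your own. Each camera call takes 0.05 s, during which the arm holds its last target. There are 200 camera calls.

### The job

The piece of strut channel lies in the marking jig with its red end home against the bent bracket: push the jig's black plunger fully down to mark that end and let it spring back up. Then turn the strut half round on the flat, same side up, and set its blue end home in the bracket, flush against both the end stop and the side fence, and push the plunger fully down again to mark that end too. Leave the strut lying home like that with the plunger up, and do not disturb the other things on the bench.

Things in the scene. Friction and masses are not known exactly. Their poses are not given: they have to be found in the camera images.
- jig: Marking jig, fixed to the bench, place and yaw vary. Grey base plate 12 mm thick, spanning its x -180 to +90 mm, y -55 to +55 mm; the strut lies on it along x. Origin: on the bench below the middle of the end stop's face; z up. With the strut home, its end is at x = 0, its centre line at y = 0, its body towards -x.
- end_stop (a point): Middle of the end stop's face, at the base plate's top: jig (0, 0, 12 mm). The stop is the aluminium bent bracket's upright plate, 58 mm wide (y), 34 mm high, its face looking to the jig's -x.
- side_fence (a point): Outer end of the side fence's face, at the base plate's top: jig (-45, -20.5, 12 mm). The fence is the bracket's other plate, 20 mm high, 6 mm thick, running from here along +x to the stop; its face looks to the jig's +y.
- overhang_tip (a point): Tip of the green arm that carries the plunger over the strut: jig (-30, 0, 102 mm). The arm is 32 mm wide, its underside 92 mm and its top 112 mm above the bench, and runs along +x to a green column at x = +42 to +68 mm.
- plunger (a joint): Travel of the jig's plunger in m: 0 = up, 0.016 = fully down at its stop (about 8 N of spring there). It springs back up by itself.
- plunger_top (a point): Centre of the top of the plunger's black round head, 34 mm diameter and 12 mm thick, above the end of the green arm, over the point x = -18 mm, y = 0 of the jig; 150.5 mm above the bench when up. It goes straight down when pressed.
- strut: Piece of steel strut channel, 200 mm long (x), 41 mm wide (y), 41 mm high, 3 mm walls, open side down, dark slots on top, about 0.4 kg. Origin: centre of its underside. x points to the red end; z up.
- red_end (a point): Middle of the lower edge of the strut's red-painted end face (34 mm of that end is red): 100 mm from the strut's origin along its +x.
- blue_end (a point): Middle of the lower edge of the strut's blue-painted end face (34 mm of that end is blue): 100 mm from the strut's origin along its -x.
- junction_box: Bystander: grey square junction box 104 x 104 mm, 49 mm high; origin under its centre.
- tape_roll: Bystander: black roll of tape lying flat, 110 mm diameter, 48 mm high; origin under its centre.
- screwdriver: Bystander: screwdriver lying along its x, about 200 mm long.
- spray_can: Bystander: yellow spray can, 66 mm diameter, 190 mm high; origin under its centre.
- tape_measure: Bystander: yellow tape measure 75 x 40 mm, 65 mm high; origin under its centre.
- carton: Bystander: small cardboard carton 70 x 90 mm, 50 mm high, behind the jig's column; origin under its centre.
- coupling: Bystander: short steel conduit coupling standing upright, 42 mm diameter, 60 mm high, beside the jig; origin under its centre.
- wrench: Bystander: wrench lying along its x, about 200 mm long.
There are look-alikes about, which are no part of the job. Of the things like the strut, leave any that is green or purple; of the rest the larger one is meant.

How it is judged:
On the way, in this order (a step that is already met when the one before it is completed fails the run):
1. The plunger is pushed fully down (over 13 mm) with the red end home in the bracket (value of joint plunger above 0.013 m and x of red_end in the frame of jig above -0.005 m and y of red_end in the frame of jig between -0.005 and 0.005 m and z of red_end in the frame of jig below 0.016 m and angle between the x axis of strut and the x axis of jig, either way round below 0.06 rad and angle between strut's own z axis and vertical below 0.06 rad), for 0.1 s.
2. The strut is turned: its blue end is home in the bracket, flat on the base plate, with the plunger up (value of joint plunger below 0.003 m and x of blue_end in the frame of jig above -0.005 m and y of blue_end in the frame of jig between -0.005 and 0.005 m and z of blue_end in the frame of jig below 0.016 m and angle between the x axis of strut and the x axis of jig, either way round below 0.06 rad and angle between strut's own z axis and vertical below 0.06 rad), for 0.2 s.
3. The plunger is pushed fully down (over 13 mm) with the blue end home in the bracket (value of joint plunger above 0.013 m and x of blue_end in the frame of jig above -0.005 m and y of blue_end in the frame of jig between -0.005 and 0.005 m and z of blue_end in the frame of jig below 0.016 m and angle between the x axis of strut and the x axis of jig, either way round below 0.06 rad and angle between strut's own z axis and vertical below 0.06 rad), for 0.1 s.
At the end, for the whole second after the job is handed in: The strut rests flat on the jig's base plate, open side down, blue end home: within 5 mm of the end stop and 5 mm of flush with the side fence, square to within 0.06 rad; the plunger is up (under 3 mm of travel); the strut is at rest (all of step 2 and linear speed of strut below 0.02 m/s); the robot touches nothing.
It fails at once if the strut is tipped over (more than 0.6 rad) (angle between strut's own z axis and vertical above 0.6 rad).
It fails at once if a bystander is moved more than 30 mm (distance of any of junction_box, tape_roll, screwdriver, spray_can, tape_measure, carton, coupling, wrench from where it was at the start of the episode above 0.03 m).
It also fails if it takes over 58 s, if anything falls off the work surface, if the arm or the gripper's body presses on something with over 40 N, if the wrist force passes 120 N, or if a joint passes its speed limit or range.

## Working session

There is one attempt and no reset: what is moved stays moved. The work goes in short steps, Python scripts to look and compute and a shell command to move; the robot and the scene stay as the last step left them, time stands still between calls to the robot, and variables do not carry over. Pictures are saved under pics/ and viewed, at most 10 in all, crops included, and the job is handed in when it is done.

```bash
ls; mkdir -p pics; python3 - <<'E'
from cell import arm,cams
import cv2,numpy as np
s=arm.sense();print(s['clock'],s['eef_pos'],s['ee_rot'],s['gripper_width'])
for n in('top','side'):
    im=cams.snapshot(n);cv2.imwrite(f'pics/{n}0.png',im[:,:,::-1]);c=cams.get_calibration(n);print(n,c['fx'],c['fy'],c['cx'],c['cy'],np.round(c['extrinsics'],4).tolist())
E
```

```text
pics
0.0 [0.2024559  0.64349307 0.24943752] [-4.76879034e-01 -3.10504124e+00  2.55992756e-03] 0.0853614762800784
top 396.11243953532113 396.11243953532113 330.09476275573866 200.07187828671067 [[0.0221, -0.9997, -0.0126, 0.0146], [-0.9859, -0.0197, -0.1662, 0.5336], [0.1659, 0.0161, -0.986, 1.1479], [0.0, 0.0, 0.0, 1.0]]
side 478.7440086769975 478.7440086769975 315.9947721359134 201.71435003866407 [[0.9671, -0.2544, -0.0091, -0.489], [-0.1358, -0.4855, -0.8636, 0.1815], [0.2153, 0.8364, -0.504, 1.442], [0.0, 0.0, 0.0, 1.0]]
```

View pics/top0.png

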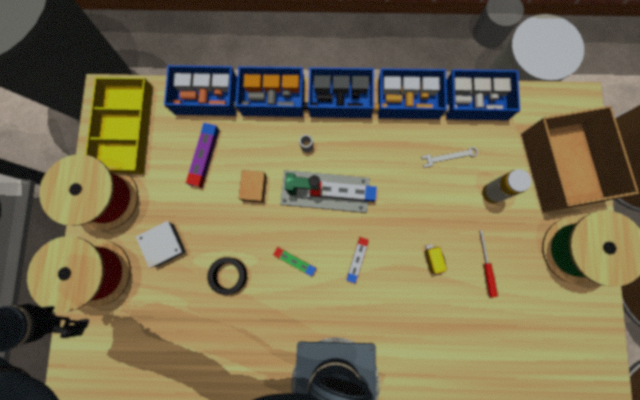

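View pics/side0.png

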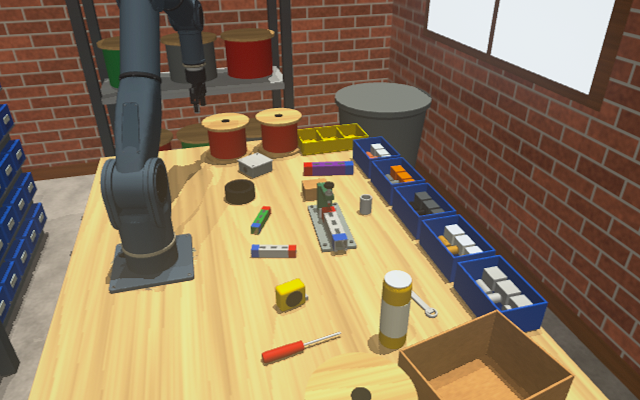

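The top view shows four strut-like things: grey with the blue end out, in the jig at (345,190); a short grey one at (357,260); a green one at (295,262); a purple one at (202,155). The one in the jig is meant, since it is the larger of the two that are neither green nor purple. I'll confirm this in one enlarged crop.

```bash
cat > h.py <<'E'
import cv2,numpy as np
from cell import arm,cams
def ray(n,u,v):
    c=cams.get_calibration(n);E=np.array(c['extrinsics']);R=E[:3,:3];o=-R.T@E[:3,3]
    return o,R.T@np.array([(u-c['cx'])/c['fx'],(v-c['cy'])/c['fy'],1.])
def onz(n,u,v,z):
    o,d=ray(n,u,v);return o+d*(z-o[2])/d[2]
def proj(n,p):
    c=cams.get_calibration(n);E=np.array(c['extrinsics']);q=E[:3,:3]@np.asarray(p)+E[:3,3]
    return np.array([c['fx']*q[0]/q[2]+c['cx'],c['fy']*q[1]/q[2]+c['cy']])
def tri(a,b):
    o1,d1=ray('top',*a);o2,d2=ray('side',*b)
    t=np.linalg.lstsq(np.stack([d1,-d2],1),o2-o1,rcond=None)[0]
    p,q=o1+t[0]*d1,o2+t[1]*d2
    return (p+q)/2,np.linalg.norm(p-q)
E
python3 - <<'E'
import cv2,numpy as np
a=cv2.imread('pics/top0.png')[165:220,270:385];b=cv2.imread('pics/side0.png')[175:260,290:380]
a=cv2.resize(a,None,fx=6.9,fy=6.9,interpolation=cv2.INTER_CUBIC)[:,:790]
b=cv2.resize(b,None,fx=6.9,fy=6.9,interpolation=cv2.INTER_CUBIC)
cv2.imwrite('pics/ca.png',a);cv2.imwrite('pics/cb.png',b)
E
```

```text
(no output)
```

View pics/ca.png

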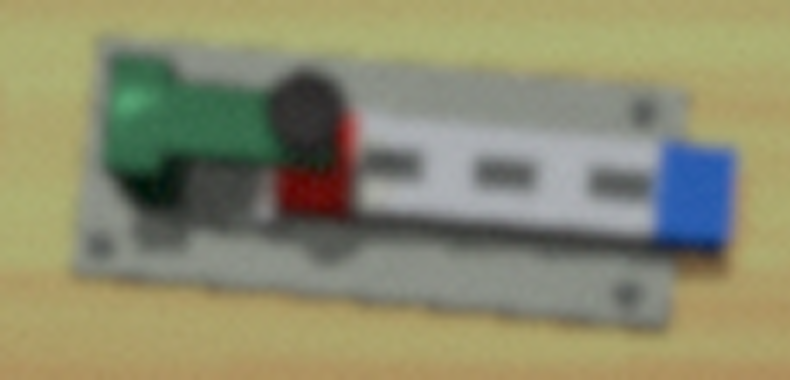

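View pics/cb.png

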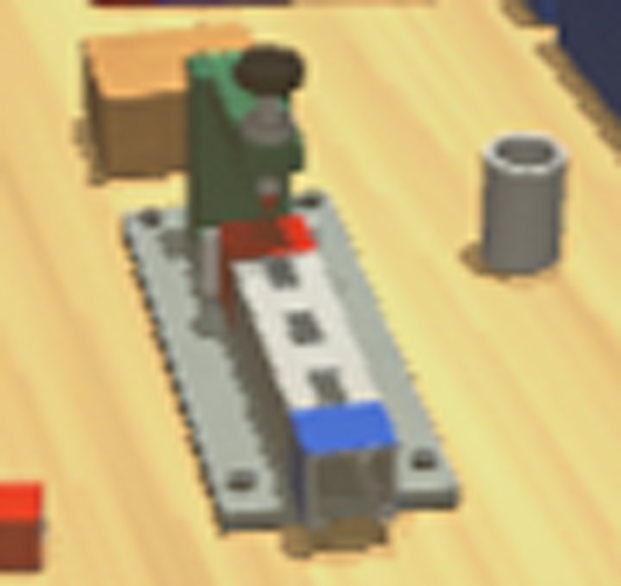

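The crops confirm it. The strut in the jig is grey-white with its red end under the plunger (top crop 315,185) and its blue end out (695,195). The plunger head is at (307,108), the plate corners are at (100,38), (688,93), (668,328) and (75,275), and the coupling stands clear of the jig. Now I'll measure.

```bash
python3 - <<'E'
from h import *
np.set_printoptions(precision=4,suppress=True)
T=lambda u,v:((u+.5)/6.9-.5+270,(v+.5)/6.9-.5+165)
S=lambda u,v:((u+.5)/6.9-.5+290,(v+.5)/6.9-.5+175)
C=np.array([onz('top',*T(*p),.012)[:2] for p in[(100,38),(688,93),(668,328),(75,275)]])
print('plate',C, [np.linalg.norm(C[i]-C[(i+1)%4]) for i in range(4)])
L=np.array([[90,-55],[-180,-55],[-180,55],[90,55]])/1e3
lc=L.mean(0);cc=C.mean(0);a=L-lc;b=C-cc
th=np.arctan2((a[:,0]*b[:,1]-a[:,1]*b[:,0]).sum(),(a*b).sum());R=np.array([[np.cos(th),-np.sin(th)],[np.sin(th),np.cos(th)]])
o=cc-R@lc;print('jig',o,np.degrees(th),'res mm',1e3*(C-(L@R.T+o)))
np.save('jig.npy',[*o,th])
for n,(p,q) in {'blue top far':((737,147),(395,440)),'blue near':((728,235),(302,452)),'plunger top':((307,108),(268,66)),'corner far':((688,93),(457,490)),'corner near':((668,328),(222,518))}.items():
    P,e=tri(T(*p),S(*q));print(n,P,'gap',e,'jig',R.T@(P[:2]-o))
for n,(f,z,p) in {'coupl':('top',.06,(307,145)),'carton':('top',.05,(252,186)),'wrench':('top',.0,(423,162)),'can':('top',.0,(490,190)),'short':('top',.0,(360,240)),'meas':('top',.065,(435,260))}.items():
    P=onz(f,*p,z);print(n,P,'jig',R.T@(P[:2]-o))
# proj of expected
for j,z in(((-18,0),.1505),((-200,-20.5),.053),((-200,20.5),.053),((-166,-20.5),.053),((-180,-55),.012)):
    w=R@(np.array(j)/1e3)+o;print(j,proj('top',[*w,z]),proj('side',[*w,z]))
for u in [(655,145),(655,235),(737,147),(728,235)]: print('strut', R.T@(onz('top',*T(*u),.053)[:2]-o))
E
```

```text
plate [[ 0.6313  0.173 ]
 [ 0.6108 -0.0943]
 [ 0.5034 -0.086 ]
 [ 0.522   0.1797]] [np.float64(0.2681009664971933), np.float64(0.10772511179045806), np.float64(0.2663735861837472), np.float64(0.10951674554581776)]
jig [0.5702 0.088 ] 85.84557237269122 res mm [[-0.2234 -0.7484]
 [-1.1289  1.2235]
 [ 1.1764  1.5446]
 [ 0.1758 -2.0197]]
blue top far [ 0.5752 -0.1117  0.055 ] gap 0.0043705025094248244 jig [-0.1988 -0.0195]
blue near [ 0.5353 -0.1078  0.0538] gap 0.006924553625304459 jig [-0.1978  0.0206]
plunger top [0.5689 0.0702 0.1475] gap 0.0037128823358473385 jig [-0.0179 -0.0001]
corner far [ 0.6103 -0.0943  0.0094] gap 0.0023396223106899277 jig [-0.1789 -0.0532]
corner near [ 0.5027 -0.086   0.0088] gap 0.0024086173353876027 jig [-0.1785  0.0547]
coupl [0.6993 0.0997 0.06  ] jig [ 0.0211 -0.128 ]
carton [0.5707 0.2628 0.05  ] jig [0.1744 0.0121]
wrench [ 0.6689 -0.2649  0.    ] jig [-0.3448 -0.1241]
can [ 0.5826 -0.472   0.    ] jig [-0.5576 -0.053 ]
short [ 0.4183 -0.0679  0.    ] jig [-0.1665  0.1402]
meas [ 0.3611 -0.28    0.065 ] jig [-0.3822  0.1818]
(-18, 0) [313.9312 180.6902] [328.9573 183.2179]
(-200, -20.5) [376.6029 186.4454] [347.9222 238.9209]
(-200, 20.5) [375.5703 199.8509] [334.6499 240.453 ]
(-166, -20.5) [365.3032 185.4256] [345.2677 232.7347]
(-180, -55) [369.6772 177.7048] [356.8503 244.9471]
strut [-0.1636 -0.0198]
strut [-0.1668  0.0199]
strut [-0.1992 -0.0222]
strut [-0.1983  0.0169]
```

```bash
cat >> h.py <<'E'
from scipy.spatial.transform import Rotation as Ro
def go(jx,jy,z,yaw=90.):
    """shift in tool axes to jig point (mm), TCP height z mm; tool y at yaw deg from jig x (mod 180 handled by caller)"""
    ox,oy,th=np.load('jig.npy');s=arm.sense();R=Ro.from_rotvec(s['ee_rot']).as_matrix()
    w=np.array([ox+(jx*np.cos(th)-jy*np.sin(th))/1e3,oy+(jx*np.sin(th)+jy*np.cos(th))/1e3,z/1e3])
    ty=np.degrees(np.arctan2(R[1,1],R[0,1])-th)
    print('shift',np.round(R.T@(w-s['eef_pos']),4),'turn',round((-(yaw-ty)+180)%360-180,2),'j7',round(s['joint_pos'][6],3))
def at():
    ox,oy,th=np.load('jig.npy');s=arm.sense();R=Ro.from_rotvec(s['ee_rot']).as_matrix();d=np.array(s['eef_pos'])-[ox,oy,0]
    print('t',round(s['clock'],2),'jig',np.round([1e3*(d[0]*np.cos(th)+d[1]*np.sin(th)),1e3*(-d[0]*np.sin(th)+d[1]*np.cos(th)),1e3*d[2],np.degrees(np.arctan2(R[1,1],R[0,1])-th)],1),'F',np.round(s['wrist_force'],1),'w',round(s['gripper_width'],4),'grip',s['grip_force'])
E
python3 -c "
from h import *
go(-18,0,200,-90)"
```

```text
shift [-0.5216 -0.4371  0.0502] turn 76.69 j7 -0.057
```

```bash
python3 -m jog '[[[0,-0.044,-0.036,0,6.4],[0,-0.087,-0.073,0,12.8],[0,-0.13,-0.109,0,19.2],[0,-0.174,-0.146,0,25.6],[0,-0.217,-0.182,0,32],[0,-0.261,-0.219,0,38.4],[0,-0.304,-0.255,0,44.8],[0,-0.348,-0.291,0,51.2],[0,-0.391,-0.328,0,57.6],[0,-0.435,-0.364,0,64],[0,-0.478,-0.4,0,70.4],[0,-0.522,-0.437,0,76.7]]]'; python3 -m jog '[[[0,0,0,0,0],[0,0,0,0,0]]]'; python3 -c "
from h import *
at();go(-18,0,200,-90)
import cv2
cv2.imwrite('pics/t1.png',cams.snapshot('top')[:,:,::-1]);cv2.imwrite('pics/s1.png',cams.snapshot('side')[:,:,::-1])"
```

```text
clock: 1.1
eef_pos: [0.4724, 0.2208, 0.2503]
ee_rot: [-2.306, -2.133, 0.0]
wrist_force: [0.3, 0.3, 0.6]
gripper_width: -0.0001
grip_force: 0.0
clock: 1.27
eef_pos: [0.473, 0.2201, 0.2502]
ee_rot: [2.306, 2.133, -0.001]
wrist_force: [-0.2, 1.1, -0.5]
gripper_width: -0.0
grip_force: 0.0
t 1.27 jig [124.7 106.5 250.2 -90.3] F [-0.2  1.1 -0.5] w -0.0 grip 0.0
shift [-0.1421  0.1073  0.0504] turn -0.31 j7 -0.39
```

```bash
python3 -m jog '[[[0,-0.035,0.027,0,-0.3],[0,-0.071,0.054,0,-0.3],[0,-0.107,0.081,0.02,-0.3],[0,-0.142,0.107,0.05,-0.3],[0,-0.142,0.107,0.07,-0.3],[0,-0.142,0.107,0.075,-0.3],[0,-0.142,0.107,0.075,-0.3]]]'; python3 -c "
from h import *
at();go(-18,0,169,-90)
import cv2
a=cams.snapshot('top')[140:230,260:390];b=cams.snapshot('side')[140:260,280:410]
cv2.imwrite('pics/c2.png',np.vstack([cv2.resize(a,(520,360)),cv2.resize(b[:,:],(520,240*1))])[:600,:,::-1])"
```

```text
clock: 1.95
eef_pos: [0.567, 0.0737, 0.1728]
ee_rot: [-2.292, -2.144, 0.006]
wrist_force: [-0.6, 0.6, -0.5]
gripper_width: 0.0001
grip_force: 0.0
t 1.95 jig [-14.5   2.1 172.8 -89.7] F [-0.6  0.6 -0.5] w 0.0001 grip 0.0
shift [-0.0035  0.0021  0.0038] turn 0.32 j7 -0.0
```

View pics/c2.png

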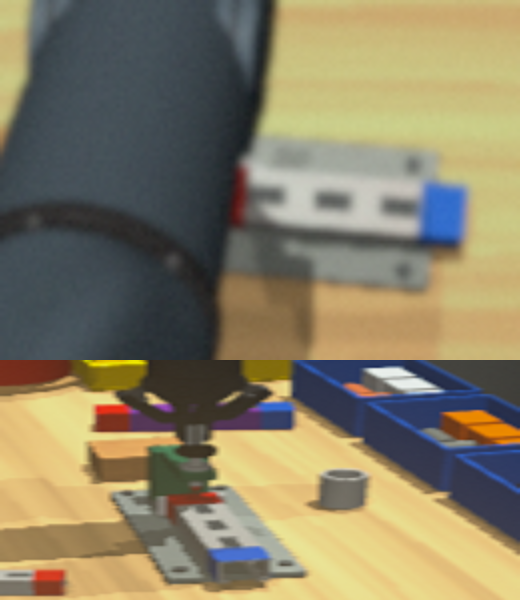

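The closed fingers stand right over the plunger head (about (195,445) in the lower panel). Press now.

```bash
python3 -m jog '[[[0,-0.003,0.002,0.004,0],[0,-0.003,0.002,0.012,0],[0,-0.003,0.002,0.018,0],[0,-0.003,0.002,0.02,0],[0,-0.003,0.002,0.02,0]]]'; python3 -c "
from h import *
at()"
```

```text
clock: 2.47
eef_pos: [0.5712, 0.0714, 0.1557]
ee_rot: [2.293, 2.146, 0.004]
wrist_force: [2.4, 2.9, 7.3]
gripper_width: -0.0003
grip_force: 3.5
t 2.47 jig [-16.5  -2.2 155.7 -89.6] F [2.4 2.9 7.3] w -0.0003 grip 3.544931262731552
```

```bash
python3 -m jog '[[[0,-0.001,-0.001,0.003,0],[0,-0.001,-0.001,0.006,0],[0,-0.001,-0.001,0.006,0],[0,-0.001,-0.001,0.006,0]]]'; python3 -c "
from h import *
at()"
```

```text
clock: 2.8
eef_pos: [0.5711, 0.0709, 0.1532]
ee_rot: [2.293, 2.146, 0.011]
wrist_force: [-6.4, 5.3, 38.3]
gripper_width: -0.0004
grip_force: 19.7
t 2.8 jig [-17.   -2.2 153.2 -89.6] F [-6.4  5.3 38.3] w -0.0004 grip 19.664732397068292
```

Force rose from 7 N (spring) to 38 N, so the plunger is on its stop. Now I'll go up and over to the strut's middle.

```bash
python3 -m jog '[[[0,0,0,-0.03,0],[0,0,0,-0.06,0],[0.085,-0.03,0,-0.08,0],[0.085,-0.06,0,-0.08,0],[0.085,-0.082,0,-0.06,0],[0.085,-0.082,0,-0.05,0],[0.085,-0.082,0,-0.05,0],[0.085,-0.082,0,-0.05,0],[0.085,-0.082,0,-0.05,0]]]'; python3 -c "
from h import *
at();go(-100,0,43,-90)"
```

```text
clock: 3.55
eef_pos: [0.5637, -0.0113, 0.1993]
ee_rot: [-2.293, -2.147, -0.0]
wrist_force: [0.2, 1.2, 0.0]
gripper_width: 0.0832
grip_force: 0.0
t 3.55 jig [-99.5  -0.7 199.3 -89.6] F [0.2 1.2 0. ] w 0.0832 grip 0.0
shift [-0.0006 -0.0007  0.1563] turn 0.39 j7 0.135
```

```bash
python3 -m jog '[[[0.085,0,-0.001,0.04,0.4],[0.085,0,-0.001,0.08,0.4],[0.085,0,-0.001,0.12,0.4],[0.085,0,-0.001,0.145,0.4],[0.085,0,-0.001,0.156,0.4],[0.085,0,-0.001,0.156,0.4],[0.02,0,-0.001,0.156,0.4],[0.02,0,-0.001,0.156,0.4],[0.02,0,-0.001,0.156,0.4],[0.02,0,-0.001,0.156,0.4],[0.02,0,-0.001,0.156,0.4],[0.02,0,-0.001,0.156,0.4]]]'; python3 -c "
from h import *
at()"
```

```text
clock: 4.55
eef_pos: [0.563, -0.0124, 0.0451]
ee_rot: [2.301, 2.137, 0.003]
wrist_force: [-2.0, 1.0, 9.3]
gripper_width: 0.0399
grip_force: 60.3
t 4.55 jig [-100.7   -0.2   45.1  -90.1] F [-2.   1.   9.3] w 0.0399 grip 60.338149666786194
```

```bash
python3 -m jog '[[[0.02,0,0,-0.003,0],[0.02,0,0,-0.006,0],[0.02,-0.02,0,-0.006,0],[0.02,-0.05,0,-0.006,0],[0.02,-0.08,0,-0.008,0],[0.02,-0.105,0,-0.01,0],[0.02,-0.12,0,-0.03,0],[0.02,-0.12,0,-0.06,0],[0.02,-0.12,0,-0.07,0],[0.02,-0.12,0,-0.07,0]]]'; python3 -c "
from h import *
at()
import cv2
a=cams.snapshot('top')[120:270,280:480];b=cams.snapshot('side')[150:300,260:460]
cv2.imwrite('pics/c3.png',np.vstack([cv2.resize(a,(400,300)),cv2.resize(b,(400,300))])[:,:,::-1])"
```

```text
clock: 5.38
eef_pos: [0.5551, -0.1325, 0.1158]
ee_rot: [2.3, 2.134, 0.005]
wrist_force: [1.1, -1.4, -4.4]
gripper_width: 0.0401
grip_force: 62.1
t 5.38 jig [-221.    -1.   115.8  -90.1] F [ 1.1 -1.4 -4.4] w 0.0401 grip 62.129617631435394
```

View pics/c3.png

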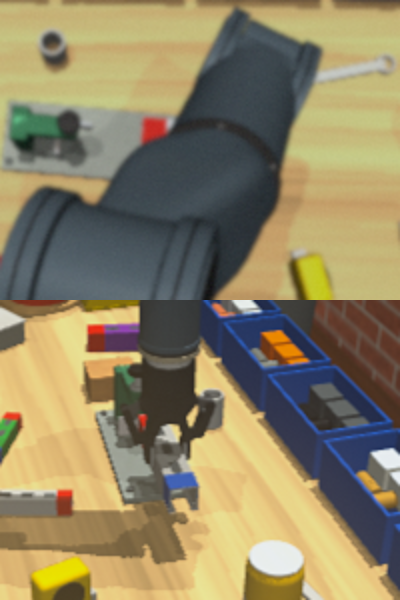

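Strut held and clear of the jig. Now a quarter turn, with a shift to the free bench area.

```bash
python3 -m jog '[[[0.02,-0.01,0,0,7],[0.02,-0.02,0,0,14],[0.02,-0.03,0,0,21],[0.02,-0.044,0,0,28],[0.02,-0.044,0,0,35],[0.02,-0.044,0,0,42],[0.02,-0.044,0,0,49],[0.02,-0.044,0,0,56],[0.02,-0.044,0,0,63],[0.02,-0.044,0,0,70],[0.02,-0.044,0,0,77],[0.02,-0.044,0,0,84]]]';python3 -m jog '[[[0.02,0,0,0.01,6],[0.02,0,0,0.03,6],[0.02,0,0,0.05,6],[0.02,0,0,0.07,6],[0.02,0,0,0.077,6],[0.02,0,0,0.077,6],[0.02,0,0,0.077,6]]]'; python3 -c "
from h import *
at();go(-265,0,33,180)"
```

```text
clock: 6.48
eef_pos: [0.5497, -0.1748, 0.1114]
ee_rot: [-3.141, -0.041, 0.004]
wrist_force: [0.5, 0.3, -3.5]
gripper_width: 0.0398
grip_force: 62.2
clock: 7.07
eef_pos: [0.5497, -0.1755, 0.0352]
ee_rot: [-3.139, 0.116, 0.003]
wrist_force: [0.3, 0.3, -3.0]
gripper_width: 0.0399
grip_force: 62.5
t 7.07 jig [-264.3    1.3   35.2 -180.1] F [ 0.3  0.3 -3. ] w 0.0399 grip 62.549203634262085
shift [0.0013 0.0007 0.0022] turn -0.07 j7 -0.642
```

```bash
python3 -c "
from h import *
print(np.round(arm.sense()['joint_pos'],2))"
```

```text
[-0.17  0.82  0.67  1.93 -0.81  0.69 -0.64]
```

There is enough room in the swivelled arm and j7 to turn on without a regrip, so I'll try that in the air.

```bash
python3 -m jog '[[[0.02,0,0,-0.03,0],[0.02,0,0,-0.06,4],[0.02,0,0,-0.075,11],[0.02,0,0,-0.075,18],[0.02,0,0,-0.075,25],[0.02,0,0,-0.075,32],[0.02,0,0,-0.075,39],[0.02,0,0,-0.075,46],[0.02,0,0,-0.075,53],[0.02,0,0,-0.075,60],[0.02,0,0,-0.075,67],[0.02,0,0,-0.075,74]]]';python3 -m jog '[[[0.02,0,0,0,7],[0.02,0,0,0,14],[0.02,0,0,0,16],[0.02,0,0,0,16],[0.02,0,0,0,16]]]'; python3 -c "
from h import *
at();go(-265,0,110,90)
print(np.round(arm.sense()['joint_pos'],2))
import cv2
a=cams.snapshot('top')[120:270,280:480];b=cams.snapshot('side')[100:300,260:460]
cv2.imwrite('pics/c4.png',np.vstack([cv2.resize(a,(400,300)),cv2.resize(b,(300,300))[:,:].repeat(1,1) if 0 else cv2.resize(b,(400,300))])[:,:,::-1])"
```

```text
clock: 8.07
eef_pos: [0.5503, -0.1755, 0.1111]
ee_rot: [2.432, -1.989, -0.001]
wrist_force: [-0.2, 0.3, -3.3]
gripper_width: 0.0397
grip_force: 63.0
clock: 8.48
eef_pos: [0.5503, -0.1757, 0.111]
ee_rot: [2.14, -2.3, -0.001]
wrist_force: [-0.9, 0.4, -3.8]
gripper_width: 0.0405
grip_force: 62.9
t 8.48 jig [-264.5    0.7  111.    90. ] F [-0.9  0.4 -3.8] w 0.0405 grip 62.862758338451385
shift [ 0.0005 -0.0007  0.001 ] turn 0.02 j7 -1.999
[-0.39  0.93  1.18  1.88 -1.    1.07 -2.  ]
```

View pics/c4.png

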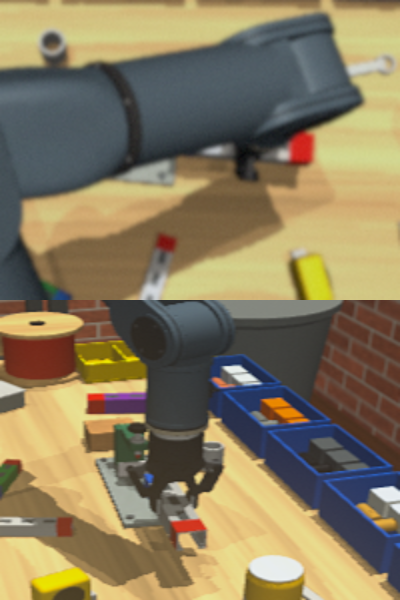

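Half turn done: red end now away from the jig, blue end towards it. Lower to just above plate height and bring it in, 2 mm off the fence.

```bash
python3 -m jog '[[[0.02,-0.01,0.001,0.02,0],[0.02,-0.02,0.001,0.045,0],[0.02,-0.03,0.001,0.06,0],[0.02,-0.04,0.001,0.061,0],[0.02,-0.04,0.001,0.061,0],[0.02,-0.04,0.001,0.061,0]]]'; python3 -c "
from h import *
at();go(-104,2,49,90)
print(np.round(arm.sense()['joint_pos'],2))"
```

```text
clock: 9.08
eef_pos: [0.5528, -0.1361, 0.0513]
ee_rot: [-2.138, 2.301, -0.001]
wrist_force: [0.4, -0.5, -3.8]
gripper_width: 0.0402
grip_force: 62.8
t 9.08 jig [-224.8    1.1   51.3   90. ] F [ 0.4 -0.5 -3.8] w 0.0402 grip 62.75482267141342
shift [-0.1208  0.001   0.0022] turn -0.03 j7 -2.029
[-0.4   0.95  1.02  1.95 -1.06  0.91 -2.03]
```

```bash
python3 -m jog '[[[0.02,-0.025,0.001,0.001,0],[0.02,-0.05,0.001,0.001,0],[0.02,-0.075,0.001,0.001,0],[0.02,-0.095,0.001,0.001,0],[0.02,-0.105,0.001,0.001,0],[0.02,-0.113,0.001,0.001,0],[0.02,-0.118,0.001,0.001,0],[0.02,-0.118,0.001,0.001,0]]]'; python3 -c "
from h import *
at();go(-99,2,45,90)
print(np.round(arm.sense()['joint_pos'],2))"
```

```text
clock: 9.75
eef_pos: [0.5603, -0.0184, 0.0497]
ee_rot: [-2.138, 2.302, -0.001]
wrist_force: [-0.6, 0.7, -3.7]
gripper_width: 0.0399
grip_force: 62.8
t 9.75 jig [-106.8    2.1   49.7   89.9] F [-0.6  0.7 -3.7] w 0.0399 grip 62.835402488708496
shift [-0.0078 -0.0001  0.0047] turn -0.09 j7 -2.228
[-0.61  0.94  1.01  1.97 -1.06  0.89 -2.23]
```

```bash
python3 -m jog '[[[0.02,0,0,0.003,0],[0.02,0,0,0.0045,0],[0.02,-0.004,0,0.0045,0],[0.02,-0.007,0,0.0045,0],[0.02,-0.008,0,0.0045,0],[0.02,-0.008,0,0.0045,0]]]'; python3 -c "
from h import *
at();go(-99,0,45,90)"
```

```text
clock: 10.25
eef_pos: [0.5607, -0.0113, 0.045]
ee_rot: [2.136, -2.303, 0.002]
wrist_force: [-0.1, -4.2, -1.5]
gripper_width: 0.0403
grip_force: 63.2
t 10.25 jig [-99.7   2.2  45.   89.8] F [-0.1 -4.2 -1.5] w 0.0403 grip 63.20508599281311
shift [-0.0007 -0.0022 -0.    ] turn -0.16 j7 -2.244
```

```bash
python3 -m jog '[[[0.02,-0.001,-0.001,0.001,0],[0.02,-0.0015,-0.002,0.001,0],[0.02,-0.0015,-0.0035,0.001,0],[0.02,-0.0015,-0.0035,0.001,0]]]'; python3 -c "
from h import *
at()"
```

```text
clock: 10.58
eef_pos: [0.5612, -0.0113, 0.0448]
ee_rot: [2.132, -2.302, -0.003]
wrist_force: [-14.9, -5.6, 18.6]
gripper_width: 0.0402
grip_force: 65.7
t 10.58 jig [-99.7   1.7  44.8  89.8] F [-14.9  -5.6  18.6] w 0.0402 grip 65.70247113704681
```

```bash
python3 -m jog '[[[0.02,0,-0.001,-0.002,0],[0.02,0,-0.002,-0.002,0],[0.02,0,-0.002,-0.002,0]]]'; python3 -c "
from h import *
at()"
```

```text
clock: 10.83
eef_pos: [0.563, -0.0114, 0.0455]
ee_rot: [2.132, -2.3, -0.003]
wrist_force: [-11.3, -8.2, 1.3]
gripper_width: 0.0401
grip_force: 63.8
t 10.83 jig [-99.6  -0.1  45.5  89.8] F [-11.3  -8.2   1.3] w 0.0401 grip 63.75189632177353
```

Fence contact at y ≈ 0, stop contact in x. Relax, set down and release.

```bash
python3 -m jog '[[[0.02,0.0005,0.001,0.001,0],[0.02,0.0005,0.001,0.001,0],[0.085,0.0005,0.0015,0.001,0],[0.085,0.0005,0.0015,0,0],[0.085,0.0005,0.0015,0,0],[0.085,0.0005,0.0015,0,0],[0.085,0.0005,0.0015,-0.03,0],[0.085,0.0005,0.0015,-0.07,0],[0.085,0.0005,0.0015,-0.11,0],[0.085,0.0005,0.0015,-0.15,0],[0.085,0.0005,0.0015,-0.155,0],[0.085,0.0005,0.0015,-0.155,0]]]'; python3 -c "
from h import *
at();go(-18,0,200,90)
print(np.round(arm.sense()['joint_pos'],2))
import cv2
a=cams.snapshot('top')[150:240,260:400];b=cams.snapshot('side')[170:260,280:420]
cv2.imwrite('pics/c5.png',np.vstack([cv2.resize(a,(462,297)),cv2.resize(b,(462,297))])[:,:,::-1])"
```

```text
clock: 11.83
eef_pos: [0.5661, -0.0099, 0.2035]
ee_rot: [-2.136, 2.299, -0.005]
wrist_force: [-0.3, 0.3, -0.3]
gripper_width: 0.0849
grip_force: 0.0
t 11.83 jig [-97.9  -3.  203.5  89.9] F [-0.3  0.3 -0.3] w 0.0849 grip 0.0
shift [-0.0799  0.0032  0.0035] turn -0.06 j7 -2.452
[-0.72  0.77  1.2   1.82 -0.8   1.13 -2.45]
```

View pics/c5.png

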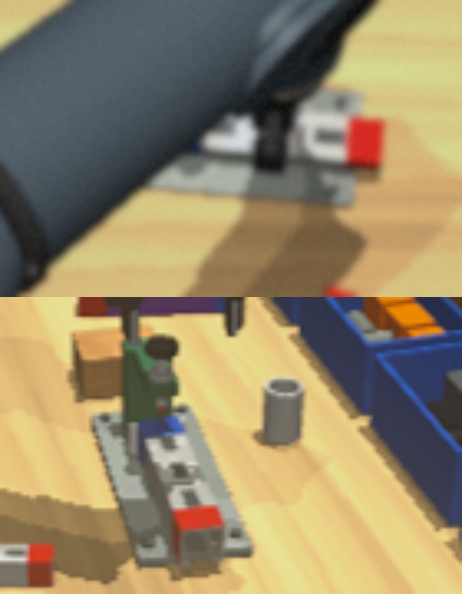

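Blue end under the plunger, red end out. I'll check the outer end's place against where the blue end was at the start.

```bash
cat > chk.py <<'E'
from h import *
def ob(im,n,col):
    hsv=cv2.cvtColor(im,cv2.COLOR_BGR2HSV)
    m=cv2.inRange(hsv,(100,150,150),(130,255,255)) if col=='b' else cv2.inRange(hsv,(0,150,150),(8,255,255))|cv2.inRange(hsv,(172,150,150),(180,255,255))
    w=np.zeros_like(m);u,v=(370,193) if n=='top' else (338,237);w[v-16:v+16,u-16:u+16]=255;m&=w
    c=max(cv2.findContours(m,0,2)[0],key=cv2.contourArea);r=cv2.minAreaRect(c);o,_,th=0,0,0
    ox,oy,th=np.load('jig.npy');p=onz(n,*r[0],.053)
    d=p[:2]-[ox,oy];print(n,col,np.round(r[0],1),np.round(r[1],1),'jig mm',np.round([1e3*(d[0]*np.cos(th)+d[1]*np.sin(th)),1e3*(-d[0]*np.sin(th)+d[1]*np.cos(th))],1))
for n in('top','side'):
    ob(cv2.imread(f'pics/{n}0.png'),n,'b');ob(cv2.cvtColor(cams.snapshot(n),cv2.COLOR_RGB2BGR),n,'r')
E
python3 chk.py
```

```text
top b [370.  192.5] [11.  8.] jig mm [-181.7   -0.2]
top r [370.  192.5] [13. 10.] jig mm [-181.7   -0.2]
side b [339.5 236.5] [ 5. 13.] jig mm [-182.4    1.5]
side r [339.9 236.5] [ 6.  13.8] jig mm [-182.7    0.4]
```

Same place to within a millimetre. Press again, unwinding the wrist on the way for range.

```bash
python3 -m jog '[[[0,0,0,-0.02,-7],[0,0,0,-0.02,-14],[0,-0.02,0.001,-0.02,-21],[0,-0.04,0.002,-0.02,-28],[0,-0.06,0.003,-0.02,-35],[0,-0.08,0.003,-0.02,-42],[0,-0.08,0.003,-0.01,-49],[0,-0.08,0.003,0.01,-56],[0,-0.08,0.003,0.028,-56],[0,-0.08,0.003,0.03,-56],[0,-0.08,0.003,0.03,-56]]]'; python3 -c "
from h import *
at();go(-18,0,153,146);print(np.round(arm.sense()['joint_pos'],2))"
```

```text
clock: 12.95
eef_pos: [0.5666, 0.0705, 0.1693]
ee_rot: [2.966, -1.031, -0.005]
wrist_force: [-1.0, 1.6, 3.1]
gripper_width: -0.0002
grip_force: 1.1
t 12.95 jig [ -17.7    2.2  169.3 -214.2] F [-1.   1.6  3.1] w -0.0002 grip 1.1319687533250544
shift [ 0.0021 -0.0011  0.0163] turn -0.18 j7 -1.78
[-0.74  0.68  0.91  1.84 -0.66  0.96 -1.78]
```

```bash
python3 -m jog '[[[0,0.001,0,0.008,0],[0,0.001,0,0.016,0],[0,0.001,0,0.021,0],[0,0.001,0,0.021,0],[0,0.001,0,0.021,0],[0,0.001,0,0.021,0]]]'; python3 -c "
from h import *
at()"
```

```text
clock: 13.45
eef_pos: [0.569, 0.0693, 0.1533]
ee_rot: [-2.964, 1.031, -0.002]
wrist_force: [-11.8, 3.8, 37.0]
gripper_width: 0.0002
grip_force: 18.4
t 13.45 jig [-1.870e+01 -2.000e-01  1.533e+02 -2.142e+02] F [-11.8   3.8  37. ] w 0.0002 grip 18.417883389629424
```

On the stop again (37 N, same 153 mm). Hold briefly, retreat upwards and check.

```bash
python3 -m jog '[[[0,0,0,0,0],[0,0,0,-0.03,0],[0,0,0,-0.06,0],[0,0,0,-0.1,0],[0,0,0,-0.13,0],[0,0.04,0,-0.13,0],[0,0.08,0,-0.13,0],[0,0.08,0,-0.13,0],[0,0.08,0,-0.13,0],[0,0.08,0,-0.13,0]]]'; python3 chk.py; python3 -c "
from h import *
at()
import cv2
b=cams.snapshot('side');cv2.imwrite('pics/s6.png',b[:,:,::-1])"
```

```text
clock: 14.28
eef_pos: [0.631, 0.0197, 0.2797]
ee_rot: [2.967, -1.032, -0.001]
wrist_force: [0.4, 0.8, -0.2]
gripper_width: -0.0001
grip_force: 0.0
top b [370.  192.5] [11.  8.] jig mm [-181.7   -0.2]
top r [371.  192.5] [13. 10.] jig mm [-184.7   -0.5]
side b [339.5 236.5] [ 5. 13.] jig mm [-182.4    1.5]
side r [339.9 236.5] [ 6.  13.8] jig mm [-182.7    0.4]
t 14.38 jig [ -62.5  -65.3  279.7 -214.1] F [ 0.7 -0.9  0.1] w 0.0001 grip 0.0
```

View pics/s6.png

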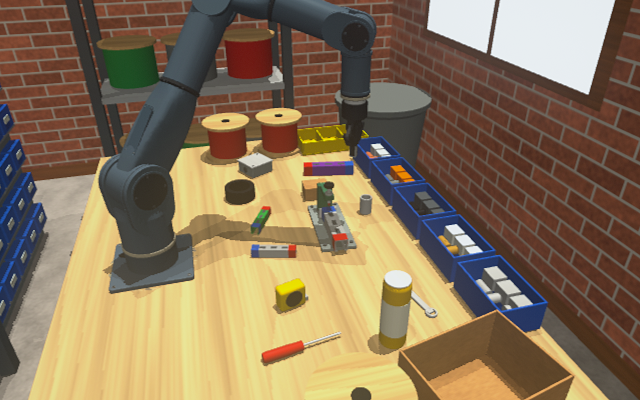

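The side view shows the strut home with its red end out at (340,237). That pixel has not moved since before the press, so the top view's 1 px change is mask noise. The plunger is up, the bystanders are in place and the arm is clear.

```bash
python3 -c "
from cell import finish_job
print(finish_job())"
```

```text
the job is handed in; nothing more can be done
None
```

The job is handed in, with no verdict returned: both ends were marked with the plunger on its stop, and the strut lies blue end home with the plunger up and the other things on the bench where they were.

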